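# Clear the banding wheel and set the ware to dry

## Robot

A 7-joint arm with a two-finger parallel gripper is mounted at the origin on the work surface. World frame = base frame: x ahead of the robot, y to its left, z up, the work surface at z = 0. Lengths are in m, angles in rad, forces in N, time in s.
With the tool pointing down it reaches from about 0.425 to 0.875 m from the base axis. Payload 4.7 kg.
Tool frame: the origin (TCP) lies midway between the tips of the shut fingers; the grasp point (between the pads) lies 19 mm behind it; z points along the fingers, y is the line along which they close (so a half turn about z gives the same grasp; the last joint's range is limited). The gripper opens to 87 mm and grips with 3 to 60 N. Pads are 19 mm wide; open, the fingers measure 117 mm over their backs; the gripper's body (75 mm by 190 mm) begins 51 mm behind the grasp point.
Start: joints at [1.169, 0.321, -0.07, 1.45, 0.023, 1.371, -0.057], TCP at [0.263, -0.595, 0.223] pointing down, gripper open.
Joint ranges: [-2.86, 2.86], [-0.3, 2.09], [-1.38, 1.24], [0.06, 2.45], [-1.56, 4.7], [0.09, 2.05], [-2.69, 2.69]. Speed limits (rad/s): [2.57, 2.57, 3.14, 3.14, 3.14, 3.14, 3.14].

## Interface

Orientations are given as a rotation vector (axis times angle).
In Python, from bench import monitor, cams, workorder gives the robot as it stands.
- The arm moves only by the tool move_arm, never from a script. Its arguments are lists of equal length, an entry for each row: "slide": the shift along the tool's x, y, z in cm, a list of three; "roll": the turn about the tool's z in rad. In form: {"slide": [[dx, dy, dz], ...], "roll": [roll, ...]}. A call has 1 to 20 rows; each row is the pose to reach, as a shift and turn from the pose commanded when the call began, along the tool's axes at that moment; what a row does not reach only later rows make up. A row lasts 1/10 s, in which the tool goes at most 50 mm and 8.59 degrees, less where a joint would pass 70% of its speed; a pose out of reach is approached as far as the arm can. A call with a gripper value outside its range is refused whole. "gripper" is the finger opening in cm, from 0 to 8.7, set as the call begins (left out, the last holds). The fingers move at their own pace and stop on an object; "squeeze" is the grip in N (left out, the last holds). Time passes only in rows, so rows that repeat a pose let the fingers close. It gives the time, the measured TCP pose, the force, the opening and the grip force at its end, in the units of the state.
- monitor.get_state(): the state, without advancing time (a new reading comes with each control period).
- cams.get_image(name): name is "scene" or "top" or "wrist"; returns the picture (384x512x3 uint8, red, green, blue); there is no depth.
- cams.get_calibration(name): a dict with "mtx" (3x3 intrinsics, pixels), "dist_coeffs" ([k1, k2, p1, p2, k3] as OpenCV has them; the pictures are not rectified), "R" (3x3) and "t" (3): a world point X has camera coordinates R X + t. Camera axes: x right, y down, z forward; pixel columns grow to the right and rows downward; lengths in m; the calibration is good to about 2 mm. A picture is of the moment at which its call begins: read the wrist's pose just before it. get_calibration takes no time and is no camera call; for the wrist camera it gives the pose at the moment of the call.
- workorder.close_job(): hands the job in; it is judged then, once.
The state is a dict: "time": time; "joint_positions": joint angles; "qd": joint speeds; "joint_torque": joint torques, N m; "position": TCP position; "tool_rot": TCP orientation; "ft_force": force on the tool from outside, world axes, zero at the start; "torque": the same for the moment, N m; "grip_width": opening from 0.0 (shut) to 1.0 (fully open); "grip_force": force on a finger pad.
Only numpy, scipy, OpenCV 4.12 (cv2) and the standard library are available. Lean on these libraries where they do the work, as an engineer would, in place of code of your own. Each camera call takes 0.05 s, during which the arm holds its last target. There are 200 camera calls.

## Task

Set this batch to dry: lift the standing clay tumblers off the banding wheel and set each one gently and upright on the narrow raised drying board, not hanging over its edges, and put the toppled, squashed one in the reclaim tub. The ware dryer must be left on: its lamp is dead, so feel its toggle with a fingertip, down inside the dust guard on its front, without forcing it, push it down to on if it is up (off), and never switch it off if it is already on. Leave the clay block, the jar and the brush where they are.

Things in the scene. Friction and masses are not known exactly. Their poses are not given: they have to be found in the camera images.
- wheel_base: fixed foot of the banding wheel; origin on the table under its axis. On it an aluminium head, 300 mm across, 12 mm thick, its flat top 60 mm above the table, turns freely about the vertical axis with no brake: things on it swing round at a touch and come slowly to rest. Tumblers stand about 95 mm from the axis, some 110 mm from one another.
- pot1: a square slab-built clay tumbler, open at the top, 56 x 56 mm outside, 95 mm tall, walls 6 mm, about 0.25 kg, same as the others; stands on the banding wheel at the start. Origin: centre of its foot (underside); z up through its mouth, x and y square to its walls. 2 to 4 of the four tumblers are there; an absent one reads None from the start.
- pot2: a square slab-built clay tumbler, open at the top, 56 x 56 mm outside, 95 mm tall, walls 6 mm, about 0.25 kg, same as the others; stands on the banding wheel at the start. Origin: centre of its foot (underside); z up through its mouth, x and y square to its walls. 2 to 4 of the four tumblers are there; an absent one reads None from the start.
- pot3: a square slab-built clay tumbler, open at the top, 56 x 56 mm outside, 95 mm tall, walls 6 mm, about 0.25 kg, same as the others; stands on the banding wheel at the start. Origin: centre of its foot (underside); z up through its mouth, x and y square to its walls. 2 to 4 of the four tumblers are there; an absent one reads None from the start.
- pot4: a square slab-built clay tumbler, open at the top, 56 x 56 mm outside, 95 mm tall, walls 6 mm, about 0.25 kg, same as the others; stands on the banding wheel at the start. Origin: centre of its foot (underside); z up through its mouth, x and y square to its walls. 2 to 4 of the four tumblers are there; an absent one reads None from the start.
- spoiled: the toppled tumbler, lying on its side on the wheel, squashed: 95 mm long (its x, mouth at +x), 56 mm wide (y), 48 mm high (z), 0.24 kg. Origin: centre of its underside as it lies. It is lower than the standing tumblers near it, which may foul the gripper's body while they are there.
- spoiled_mid (a point): the middle of the toppled tumbler, 24 mm above its origin
- board: drying board, a narrow plank on two half firebricks, fixed: 76 mm wide (its x), 330 mm long (its y), top 82 mm above the table (the bricks reach 57 mm from the middle along x, tops at 64 mm). Origin: on the table under its centre. Four tumblers fit in a row at 78 mm pitch (y = -117, -39, 39, 117 mm).
- tub: reclaim tub, a loose shallow plaster tray with two scraps in it: 170 mm (its x) by 150 mm (its y) outside, 42 mm high, walls and floor 9 mm, 0.9 kg. Origin: centre of its underside.
- dryer: ware dryer, a fixed grey blower, 200 x 200 mm, 190 mm high. Origin: on the table under its centre. Its front (its own -x, at x = -100 mm) faces roughly towards the robot and carries the toggle, inside a sheet-metal dust guard. The pilot lamp is dead and the dryer does not tell whether it is on.
- well (a point): middle of the mouth of the toggle's dust guard, a well open at the top, 190 mm above the table, 43 mm out from the dryer's front; axes as the dryer's. The mouth is 50 mm (x) by 102 mm (y); walls 3 mm, 100 mm deep. A closed gripper pointing straight down, fingers side by side along the dryer's y, fits in; the toggle lies below.
- pivot (a point): pivot of the toggle, on the dryer's front, 155 mm above the table; axes as the dryer's. The toggle, a flat bat 60 mm long from here, 24 wide, 10 thick, points forward in the well and snaps between 24 deg above level = off and 24 deg below = on; not reported. 42 mm out, a fingertip coming straight down meets it 25 to 29 mm above this point if off, 8 to 14 mm below if on. About 4 N flips it.
- clay_block: bystander: a block of clay 130 x 100 x 90 mm, 2 kg; origin at the centre of its underside
- jar: bystander: a lidded jar, 68 mm across, 85 mm tall; origin at the centre of its underside
- brush: bystander: a brush 190 mm long lying on the table, handle towards its -x; origin under it
Not all that is in view belongs to the job. What is shaped like the pot1 but yellow is not meant. What is shaped like the spoiled but purple is not meant.

How it is judged:
By the outcome, as a careful person would: the job done as asked, in the order asked, and still so for the second after the job is handed in, with the robot touching nothing.
Of pot1, pot2, pot3, pot4 only 2 to 4 are there at a start; the rules pass over those that are not, and their reading is None.
At some moment in a run one of tub, spoiled may be knocked a few centimetres aside while the robot is not near it.
It also fails if it takes over 210 s, if anything falls off the work surface, if the arm or the gripper's body presses on something with over 40 N, if the wrist force passes 120 N, or if a joint passes its speed limit or range.

## Working session

There is one attempt and no reset: what is moved stays moved. The work goes in short steps, Python scripts to look and compute and a tool call to move; the robot and the scene stay as the last step left them, time stands still between calls to the robot, and variables do not carry over. Pictures are saved under pics/ and viewed, at most 14 in all, crops included, and the job is handed in when it is done.

Besides the shell and the picture viewer there is one more tool, called after "Request:" as name([rows], argument=value, ...), one row to a line, values as JSON. move_arm: Moves the arm, as the interface text tells. Its arguments: {"type":"object","properties":{"slide":{"type":"array","items":{"type":"array","items":{"type":"number"}}},"roll":{"type":"array","items":{"type":"number"}},"gripper":{"type":"number"},"squeeze":{"type":"number"}},"required":["slide","roll"]}

```bash
mkdir -p pics; ls
python3 - <<'E'
from bench import monitor,cams
import cv2,numpy as np
s=monitor.get_state();print({k:np.round(v,3) for k,v in s.items()})
for n in ("scene","top","wrist"):
    im=cams.get_image(n);cv2.imwrite(f"pics/{n}0.png",im[...,::-1])
    c=cams.get_calibration(n);print(n,{k:np.round(v,3).tolist() for k,v in c.items()})
a=[cv2.imread(f"pics/{n}0.png") for n in ("scene","top")]
cv2.imwrite("pics/st0.png",cv2.resize(np.hstack(a),(800,300)))
E
```

```text
pics
{'time': np.float64(0.0), 'joint_positions': array([ 1.169,  0.322, -0.07 ,  1.452,  0.023,  1.371, -0.057]), 'qd': array([-0.001,  0.002,  0.001,  0.001,  0.001,  0.002, -0.   ]), 'joint_torque': array([ 0.0000e+00, -4.9129e+01, -4.0400e-01, -3.1253e+01, -6.4000e-02,
        4.4000e-02,  0.0000e+00]), 'position': array([ 0.262, -0.594,  0.221]), 'tool_rot': array([-3.072e+00, -6.480e-01,  1.000e-03]), 'ft_force': array([-0.697,  0.202,  1.072]), 'torque': array([0.013, 0.049, 0.016]), 'grip_force': np.float64(0.0), 'grip_width': np.float64(1.003)}
scene {'mtx': [[375.385, 0.0, 256.982], [0.0, 375.385, 193.291], [0.0, 0.0, 1.0]], 'dist_coeffs': [-0.038, 0.0, 0.0, 0.0, 0.0], 'R': [[-0.612, 0.791, 0.015], [0.662, 0.523, -0.537], [-0.433, -0.318, -0.843]], 't': [0.264, -0.273, 1.445]}
top {'mtx': [[446.881, 0.0, 259.498], [0.0, 446.881, 199.275], [0.0, 0.0, 1.0]], 'dist_coeffs': [-0.108, 0.0, 0.0, 0.0, 0.0], 'R': [[0.019, -1.0, -0.01], [-0.991, -0.018, -0.133], [0.133, 0.012, -0.991]], 't': [0.038, 0.49, 1.553]}
wrist {'mtx': [[271.247, 0.0, 253.688], [0.0, 271.247, 189.861], [0.0, 0.0, 1.0]], 'dist_coeffs': [-0.065, 0.0, 0.0, 0.0, 0.0], 'R': [[0.404, -0.915, -0.001], [-0.872, -0.385, 0.301], [-0.276, -0.121, -0.954]], 't': [-0.65, -0.038, 0.392]}
```

View pics/scene0.png

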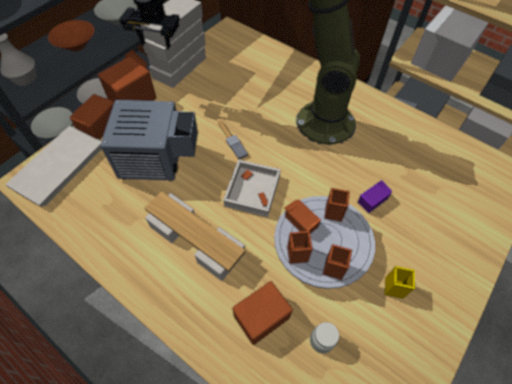

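View pics/top0.png

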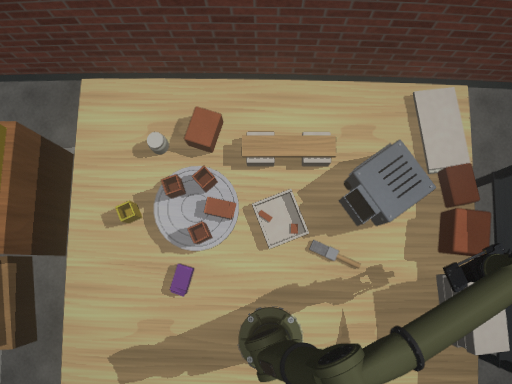

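The scene shows three standing clay tumblers on the wheel at top pixels (173,187), (205,179) and (200,232). The toppled one is at (220,208), with the tub at (280,219), the board at (288,146) and the dryer at (392,182).
Lookalikes are the yellow tumbler at (126,211), the purple block at (182,279), the clay block at (204,129) and the terracotta boxes at (460,185) and (465,230). I choose only the clay-red items on the wheel head.

```bash
cat > h.py <<'E'
import cv2,numpy as np
from bench import monitor,cams
def ray(c,uv):
    p=cv2.undistortPoints(np.array(uv,float).reshape(-1,1,2),c["mtx"],c["dist_coeffs"]).reshape(-1,2)
    R=np.array(c["R"]);t=np.array(c["t"])
    return -R.T@t,np.c_[p,np.ones(len(p))]@R
def plane(c,uv,z):
    o,d=ray(c,uv);return o+d*((z-o[2])/d[:,2])[:,None]
def tri(c1,u1,c2,u2):
    o1,d1=ray(c1,u1);o2,d2=ray(c2,u2);out=[]
    for a,b in zip(d1,d2):
        s,*_=np.linalg.lstsq(np.c_[a,-b],o2-o1,rcond=None);p,q=o1+s[0]*a,o2+s[1]*b
        out.append(np.r_[(p+q)/2,np.linalg.norm(p-q)])
    return np.array(out)
def proj(c,X):
    R=np.array(c["R"]);return cv2.projectPoints(np.array(X,float).reshape(-1,3),cv2.Rodrigues(R)[0],np.array(c["t"],float),c["mtx"],c["dist_coeffs"])[0].reshape(-1,2)
cal=lambda n:{k:np.array(v,float) for k,v in cams.get_calibration(n).items()}
def snap(name,tag):
    c=cal(name);im=np.ascontiguousarray(cams.get_image(name)[...,::-1]);cv2.imwrite(f"pics/{tag}.png",im);np.savez(f"pics/{tag}.npz",**c);return c,im
def load(tag): return dict(np.load(f"pics/{tag}.npz")),cv2.imread(f"pics/{tag}.png")
def clay(im):
    h=cv2.cvtColor(im,cv2.COLOR_BGR2HSV);return (((h[...,0]<12)|(h[...,0]>172))&(h[...,1]>110)&(h[...,2]>35)).astype(np.uint8)*255
E
python3 - <<'E'
from h import *
import shutil
for n in("scene","top"): np.savez(f"pics/{n}0.npz",**cal(n))
ct,t=load("top0");cs,s=load("scene0")
for z,u in((.06,(196,208)),(.108,(220,208)),(.155,(173,186)),(.155,(205,178)),(.155,(200,232)),(.082,(289,147)),(.042,(280,219)),(.19,(392,182)),(.19,(357,204))):
    print(u,plane(ct,[u],z).round(3)[0])
a=cv2.resize(t[110:260,105:265],None,fx=3.6,fy=3.6,interpolation=3)
cv2.imwrite("pics/c1.png",a)
b=np.hstack([cv2.resize(t[110:260,235:445],None,fx=2.0,fy=2.0,interpolation=3),cv2.resize(s[85:285,95:285],(375,300),interpolation=3)[:300]])
cv2.imwrite("pics/c2.png",b);print(a.shape,b.shape)
E
```

```text
(196, 208) [0.451 0.268 0.06 ]
(220, 208) [0.447 0.179 0.108]
(173, 186) [0.512 0.332 0.155]
(205, 178) [0.54  0.227 0.155]
(200, 232) [0.362 0.237 0.155]
(289, 147) [ 0.669 -0.053  0.082]
(280, 219) [ 0.419 -0.026  0.042]
(392, 182) [ 0.532 -0.382  0.19 ]
(357, 204) [ 0.458 -0.267  0.19 ]
(540, 576, 3) (300, 795, 3)
```

View pics/c1.png

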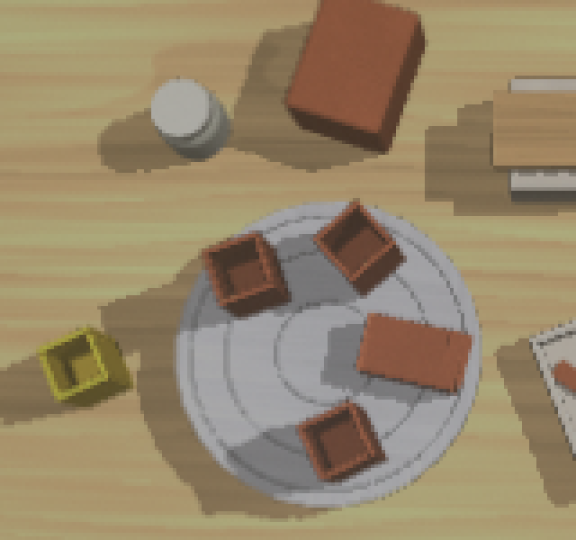

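Close crop: three open clay tumblers and the toppled one on the wheel head; the yellow tumbler and everything else is off it. Raising the arm and swinging it over for wrist views.

Request:
move_arm([
  [0, 0, -5],
  [0, 0, -10],
  [0, 0, -13.7],
  [5, -2, -13.7],
  [10, -4, -13.7],
  [15, -6, -13.7],
  [20, -8, -13.7],
  [25, -10.2, -13.7],
  [28, -13.5, -13.7],
  [31, -17, -13.7],
  [34, -20.3, -13.7],
  [37, -23.6, -13.7],
  [40, -27, -13.7],
  [43, -30, -13.7],
  [46.3, -33.6, -13.7],
  [46.3, -33.6, -13.7],
  [46.3, -33.6, -13.7],
], roll=[0, 0, 0, 0.03, 0.06, 0.1, 0.13, 0.16, 0.2, 0.23, 0.26, 0.3, 0.33, 0.36, 0.4, 0.41, 0.415])

```text
time: 1.85
position: [0.5505, -0.0987, 0.3593]
tool_rot: [3.141, 0.007, -0.001]
ft_force: [0.4, -1.2, -0.4]
grip_width: 0.999
grip_force: 0.0
```

Run:
```python
from h import *
snap("wrist","w1")
```

Request:
move_arm([
  [-1, -5, 0],
  [-2, -10, 0],
  [-3, -15, 0],
  [-4, -20, 0],
  [-4.5, -24, 0],
  [-5, -27, 0],
  [-5, -27, 0],
  [-5, -27, 0],
  [-5, -27, 0],
], roll=[0, 0, 0, 0, 0, 0, 0, 0, 0])

```text
time: 2.8
position: [0.501, 0.167, 0.3593]
tool_rot: [3.141, -0.005, -0.0]
ft_force: [-0.1, 0.3, -0.4]
grip_width: 1.005
grip_force: 0.0
```

Run:
```python
from h import *
snap("wrist","w2")
a=np.hstack([load("w1")[1],load("w2")[1]])
cv2.imwrite("pics/w12.png",cv2.resize(a,(800,300),interpolation=3))
```

```text
(no output)
```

View pics/w12.png

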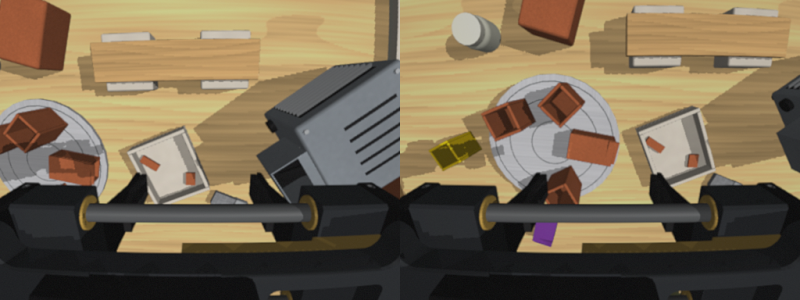

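Left (w1): board at (175,62), tub at (168,162), dust guard mouth near (285,172). Right (w2): tumblers at (507,117), (562,102), (563,187) and the toppled one at (592,147). Enlarging the wheel in w2, and the board, tub and well in w1, to read corners.

Run:
```python
from h import *
c,im=load("w2")
cv2.imwrite("pics/d1.png",cv2.resize(im[90:270,100:300],None,fx=3.3,fy=3.3,interpolation=cv2.INTER_CUBIC))
c,im=load("w1")
cv2.imwrite("pics/d2.png",cv2.resize(im[30:270,110:510],None,fx=2,fy=2,interpolation=cv2.INTER_CUBIC))
```

```text
(no output)
```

View pics/d1.png

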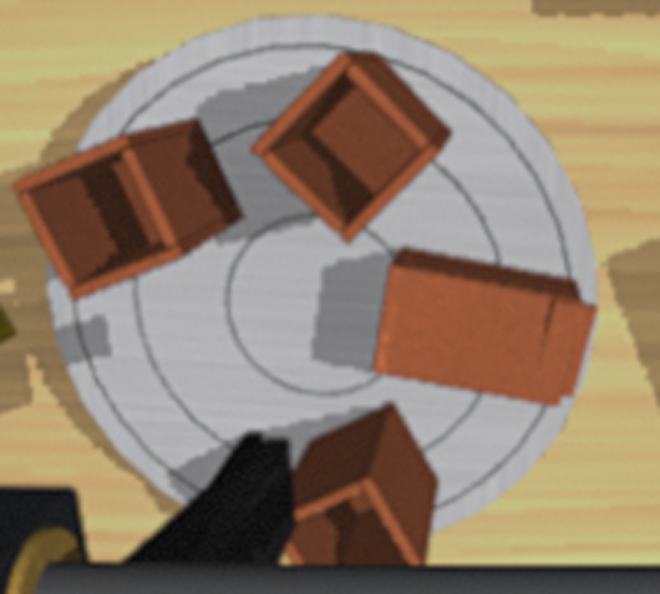

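View pics/d2.png

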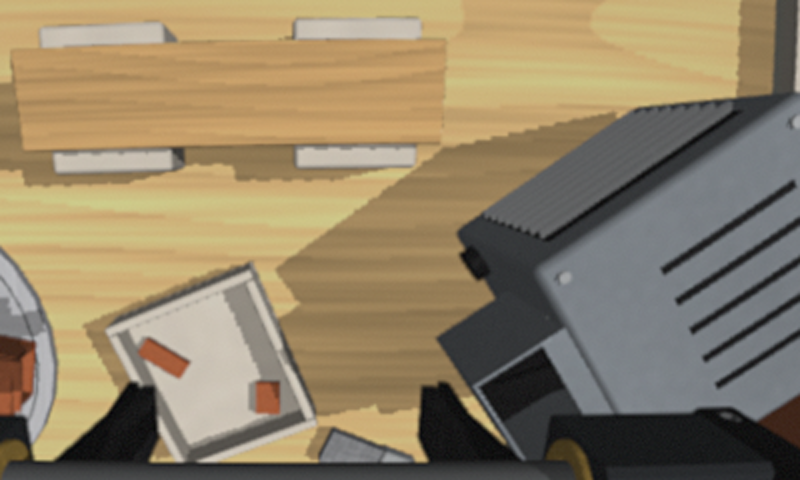

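Run:
```python
from h import *
c2,_=load("w2");c1,_=load("w1");ct,_=load("top0")
f=lambda p,s,o:(np.array(p,float)+.5)/s-.5+np.array(o)
A=f([(17,186),(128,140),(180,250),(73,297)],3.3,(100,90));B=f([(256,150),(347,57),(440,147),(347,240)],3.3,(100,90))
At=f([(203,265),(257,235)],3.6,(105,110));Bt=f([(315,240),(357,203)],3.6,(105,110))
print("tri A",tri(c2,A[:2],ct,At).round(3));print("tri B",tri(c2,B[:2],ct,Bt).round(3))
for n,P in(("A",A),("B",B)):
    p=plane(c2,P,.155)[:,:2];e=np.diff(np.r_[p,p[:1]],axis=0)
    print(n,p.round(3).tolist(),"ctr",p.mean(0).round(4),"side",np.linalg.norm(e,axis=1).round(3),"yaw",(np.degrees(np.arctan2(e[:,1],e[:,0]))%90).round(1))
D=f([(12,50),(445,40),(443,145),(22,150)],2,(110,30));p=plane(c1,D,.082);print("board",p.round(3).tolist(),p.mean(0).round(4))
print("tri board",tri(c1,D[[0,3]],c2,[(290.6,17),(291.5,70)]).round(3))
W=f([(300,15),(315,530),(48,290),(595,290)],3.3,(100,90));p=plane(c2,W,.06);print("wheel",p.round(3).tolist(),(p[2:].mean(0)).round(3))
T=f([(108,328),(250,265),(315,420)],2,(110,30));print("tub",plane(c1,T,.042).round(3).tolist())
S=f([(396,262),(585,298),(556,404),(377,370)],3.3,(100,90));p=plane(c2,S,.108);print("spoiled",p.round(3).tolist(),p.mean(0).round(4))
K=f([(537,270),(476,385),(548,348)],2,(110,30));print("dry",plane(c1,K,.19).round(3).tolist())
```

```text
tri A [[0.526 0.38  0.133 0.007]
 [0.55  0.324 0.148 0.002]]
tri B [[0.545 0.269 0.154 0.002]
 [0.581 0.232 0.149 0.003]]
A [[0.532, 0.371], [0.55, 0.321], [0.504, 0.304], [0.483, 0.354]] ctr [0.5171 0.3373] side [0.053 0.049 0.053 0.051] yaw [19.9 19.9 22.3 19.6]
B [[0.545, 0.268], [0.581, 0.229], [0.546, 0.193], [0.507, 0.233]] ctr [0.5448 0.2307] side [0.053 0.051 0.055 0.052] yaw [42.7 45.3 43.7 43.2]
board [[0.708, 0.11, 0.082], [0.714, -0.217, 0.082], [0.638, -0.221, 0.082], [0.634, 0.111, 0.082]] [ 0.6734 -0.0543  0.082 ]
tri board [[0.708 0.111 0.08  0.   ]
 [0.634 0.108 0.087 0.   ]]
wheel [[0.601, 0.268, 0.06], [0.315, 0.279, 0.06], [0.462, 0.416, 0.06], [0.46, 0.119, 0.06]] [0.461 0.267 0.06 ]
tub [[0.473, 0.069, 0.042], [0.533, -0.066, 0.042], [0.378, -0.128, 0.042]]
spoiled [[0.487, 0.219, 0.108], [0.469, 0.129, 0.108], [0.414, 0.142, 0.108], [0.432, 0.23, 0.108]] [0.4506 0.1799 0.108 ]
dry [[0.562, -0.258, 0.19], [0.483, -0.227, 0.19], [0.509, -0.273, 0.19]]
```

Request:
move_arm([
  [0.3, -3, 2],
  [0.6, -6, 4],
  [1, -9, 6],
  [1.3, -12, 8],
  [1.6, -15, 9],
  [1.6, -17, 10],
  [1.6, -17, 10],
  [1.6, -17, 10],
  [1.6, -17, 10],
  [1.6, -17, 10],
  [1.6, -17, 10],
  [1.6, -17, 10],
  [1.6, -17, 10],
  [1.6, -17, 10],
  [1.6, -17, 10],
  [1.6, -17, 10],
], roll=[-0.14, -0.28, -0.42, -0.56, -0.7, -0.84, -0.98, -1.12, -1.26, -1.4, -1.54, -1.68, -1.82, -1.92, -1.92, -1.92], gripper=8.5, squeeze=12)

```text
time: 4.45
position: [0.5169, 0.3383, 0.2592]
tool_rot: [1.807, 2.57, -0.001]
ft_force: [-0.2, 0.2, -0.9]
grip_width: 0.976
grip_force: 0.0
```

```bash
cat >> h.py <<'E'
from scipy.spatial.transform import Rotation as Ro
def to(x,y,z,psi=None):
    """slide (cm) and roll to reach world TCP x,y,z with the closing line at psi deg (mod 180)"""
    s=monitor.get_state();R=Ro.from_rotvec(s["tool_rot"]).as_matrix();p=np.array(s["position"])
    sl=R.T@(np.array([x,y,z])-p)*100;cur=np.degrees(np.arctan2(R[1,1],R[0,1]))
    r=0 if psi is None else -((psi-cur+90)%180-90)
    print("now",p.round(4),"psi",round(cur,1),"q7",round(s["joint_positions"][6],2),"slide",sl.round(2),"roll",round(np.radians(r),3))
def rimquads(c,im,z,lo=150):
    """clay blobs: centroid pixel, min-area box on plane z"""
    m=cv2.morphologyEx(clay(im),cv2.MORPH_OPEN,np.ones((3,3)))
    for k in cv2.findContours(m,cv2.RETR_EXTERNAL,cv2.CHAIN_APPROX_NONE)[0]:
        if cv2.contourArea(k)<lo: continue
        p=plane(c,k.reshape(-1,2),z)[:,:2].astype(np.float32);b=cv2.minAreaRect(p*1000)
        print("px",k.reshape(-1,2).mean(0).round(0),"ctr",np.round(b[0],1),"size",np.round(b[1],1),"ang",round(b[2],1))
E
python3 - <<'E'
from h import *
to(.517,.337,.112,20)
c,im=snap("wrist","w3");rimquads(c,im,.155)
E
```

```text
now [0.5169 0.3383 0.2592] psi 19.8 q7 -0.52 slide [-0.12 -0.03 14.72] roll -0.004
px [250. 290.] ctr [557.7 213.9] size [57.7 23.1] ang 19.8
px [194. 244.] ctr [477.5 253.6] size [18.5 44.5] ang 10.3
px [245. 245.] ctr [527.3 276.8] size [58.9 50.6] ang 19.8
px [361. 235.] ctr [648.3 325.4] size [32.7 72.7] ang 70.7
px [502. 223.] ctr [801.3 395.7] size [55.2 23.3] ang 89.8
px [106. 207.] ctr [374.7 261.3] size [94.8 68. ] ang 26.1
px [255. 181.] ctr [514.6 344.6] size [54.5 67. ] ang 19.8
```

View pics/w3.png

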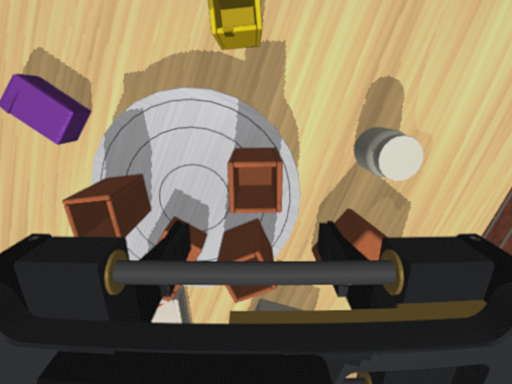

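w3: tumbler A's rim is centred near (255,187), between the fingers and square to them. It works out to (0.5165, 0.339), so I can descend straight down.

Request:
move_arm([
  [0, 0, 3],
  [0, 0, 6],
  [0, 0, 9],
  [0, 0, 11],
  [0, 0, 13],
  [0, 0, 14],
  [0, 0, 14.7],
  [0, 0, 14.7],
  [0, 0, 14.7],
], roll=[0, 0, 0, 0, 0, 0, 0, 0, 0])

```text
time: 5.4
position: [0.5165, 0.3401, 0.1134]
tool_rot: [1.801, 2.573, 0.002]
ft_force: [0.4, -0.1, 0.1]
grip_width: 0.981
grip_force: 0.0
```

Request:
move_arm([
  [0, 0, 0],
  [0, 0, 0],
  [0, 0, 0],
  [0, 0, 0],
  [0, 0, 0],
  [0, 0, 0],
  [0, 0, 0],
  [0, 0, 0],
], roll=[0, 0, 0, 0, 0, 0, 0, 0], gripper=4.5, squeeze=12)

```text
time: 6.2
position: [0.5162, 0.3399, 0.1127]
tool_rot: [1.801, 2.574, 0.001]
ft_force: [0.3, -0.7, 0.5]
grip_width: 0.64
grip_force: 12.0
```

Request:
move_arm([
  [0, 0, -1],
  [0, 0, -3],
  [0, 0, -6],
  [0, 0, -9],
  [0, 0, -12],
  [0, 0, -15],
  [0, 0, -17],
  [0, 0, -17],
], roll=[0, 0, 0, 0, 0, 0, 0, 0])

```text
time: 7.0
position: [0.5165, 0.3409, 0.2857]
tool_rot: [1.799, 2.573, 0.006]
ft_force: [0.3, -0.0, -2.0]
grip_width: 0.642
grip_force: 12.0
```

Run:
```python
from h import *
s=monitor.get_state();print(s["ft_force"],s["grip_width"])
to(.675,-.164,.25,.8)
```

```text
[ 0.3110981  -0.01893649 -1.98878356] 0.6421604540094262
now [0.5165 0.3409 0.2857] psi 20.1 q7 -0.51 slide [-52.87  -2.45   3.5 ] roll 0.336
```

Request:
move_arm([
  [-2, -0.1, 0],
  [-5.5, -0.3, 0],
  [-9.5, -0.4, 0],
  [-13.5, -0.6, 0],
  [-17.5, -0.8, 0],
  [-21.5, -1, 0],
  [-25.5, -1.2, 0],
  [-29.5, -1.4, 0],
  [-33.5, -1.6, 0],
  [-37.5, -1.8, 0],
  [-41.5, -2, 0],
  [-45, -2.1, 0],
  [-48.5, -2.3, 0],
  [-51, -2.4, 0],
  [-52.5, -2.45, 1],
  [-52.9, -2.45, 2],
  [-52.9, -2.45, 3.5],
  [-52.9, -2.45, 3.5],
  [-52.9, -2.45, 3.5],
], roll=[0, 0.03, 0.06, 0.09, 0.12, 0.15, 0.18, 0.21, 0.24, 0.27, 0.3, 0.32, 0.336, 0.336, 0.336, 0.336, 0.336, 0.336, 0.336])

```text
time: 8.9
position: [0.6739, -0.1635, 0.2469]
tool_rot: [-2.202, -2.239, 0.001]
ft_force: [0.1, 0.0, -1.5]
grip_width: 0.642
grip_force: 12.0
```

Run:
```python
from h import *
to(.675,-.164,.136,.8)
c,im=snap("scene","s1");
cw,iw=snap("wrist","w4")
cv2.imwrite("pics/s1c.png",np.hstack([cv2.resize(im[130:330,110:310],(400,400),interpolation=3),cv2.resize(iw[:250],(400,195*2//2),interpolation=3).__class__(0) if 0 else cv2.copyMakeBorder(cv2.resize(iw,(400,300)),0,100,0,0,0)]))
```

```text
now [ 0.6739 -0.1635  0.2469] psi 1.0 q7 0.0 slide [-0.06  0.13 11.09] roll 0.003
```

View pics/s1c.png

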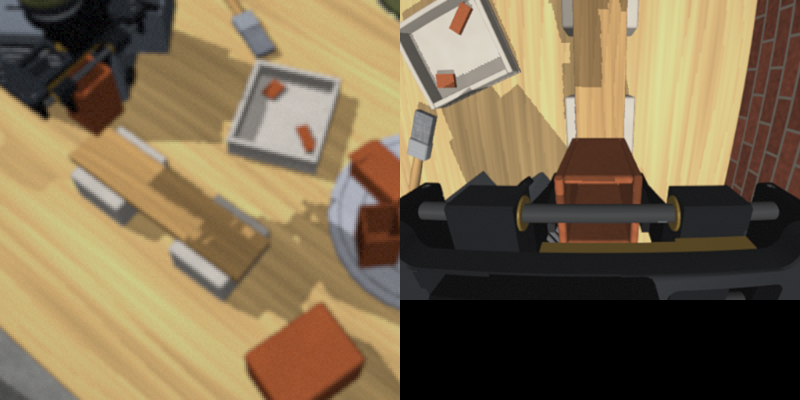

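The held tumbler hangs square over the board, between the fingers. Lowering.

Request:
move_arm([
  [0, 0.1, 3],
  [0, 0.1, 5.5],
  [0, 0.1, 8],
  [0, 0.1, 9.5],
  [0, 0.1, 10.4],
  [0, 0.1, 10.7],
  [0, 0.1, 10.7],
  [0, 0.1, 10.7],
], roll=[0, 0, 0, 0, 0, 0, 0, 0])

```text
time: 9.8
position: [0.6762, -0.1656, 0.1419]
tool_rot: [2.205, 2.236, 0.002]
ft_force: [-0.7, -0.2, -2.3]
grip_width: 0.644
grip_force: 12.0
```

Request:
move_arm([
  [0, 0, 0.1],
  [0, 0, 0.2],
  [0, 0, 0.3],
  [0, 0, 0.4],
  [0, 0, 0.4],
  [0, 0, 0.4],
], roll=[0, 0, 0, 0, 0, 0])

```text
time: 10.4
position: [0.6753, -0.1656, 0.1365]
tool_rot: [-2.206, -2.237, 0.0]
ft_force: [-0.3, 0.7, -1.1]
grip_width: 0.643
grip_force: 12.0
```

Request:
move_arm([
  [0, 0, 0.1],
  [0, 0, 0.15],
  [0, 0, 0.2],
  [0, 0, 0.2],
  [0, 0, 0.2],
], roll=[0, 0, 0, 0, 0])

```text
time: 10.9
position: [0.6754, -0.1656, 0.1348]
tool_rot: [2.206, 2.237, -0.0]
ft_force: [-0.9, 0.8, 0.4]
grip_width: 0.647
grip_force: 12.0
```

Request:
move_arm([
  [0, 0, 0.05],
  [0, 0, 0.05],
  [0, 0, 0.05],
  [0, 0, 0.05],
], roll=[0, 0, 0, 0], gripper=6.2)

```text
time: 11.3
position: [0.6755, -0.1656, 0.1341]
tool_rot: [2.206, 2.237, 0.0]
ft_force: [0.0, 0.9, 0.3]
grip_width: 0.713
grip_force: 0.0
```

Request:
move_arm([
  [0, 0, 0],
  [0, 0, 0],
  [0, 0, 0],
  [0, 0, -1],
  [0, 0, -3],
  [0, 0, -6],
  [0, 0, -10],
  [0, 0, -14],
  [0, 0, -17],
  [0, 0, -17],
  [0, 0, -17],
], roll=[0, 0, 0, 0, 0, 0, 0, 0, 0, 0, 0], gripper=8.0)

```text
time: 12.4
position: [0.6758, -0.1653, 0.3055]
tool_rot: [2.204, 2.236, 0.002]
ft_force: [-0.7, -0.4, -0.6]
grip_width: 0.918
grip_force: 0.0
```

Run:
```python
from h import *
c,im=snap("top","t1");rimquads(c,im,.155,80)
c,im=snap("scene","s2")
to(.5448,.2307,.26,44)
```

```text
px [202. 233.] ctr [359.5 231.7] size [41.  42.1] ang 27.8
px [464. 232.] ctr [ 376.8 -634.7] size [171.5 151.8] ang 84.5
px [220. 207.] ctr [443.5 175.4] size [95.9 52. ] ang 79.0
px [205. 180.] ctr [535.3 227.6] size [30.4 46.8] ang 42.3
px [462. 185.] ctr [ 535.6 -629.5] size [130.8 101. ] ang 11.7
px [204. 128.] ctr [713.6 236.3] size [106.5 122.3] ang 72.1
px [276.  59.] ctr [ 9.607e+02 -4.000e-01] size [ 11.2 114.1] ang 1.0
px [162.  58.] ctr [961.3 393.3] size [110.1  11.3] ang 89.9
px [334.  55.] ctr [ 983.  -203.3] size [118.5  14.1] ang 89.3
px [472.  54.] ctr [1005.5 -698.8] size [ 13.6 120.4] ang 0.5
px [217.  53.] ctr [984.3 203.2] size [ 11.3 118.9] ang 0.3
px [179.  52.] ctr [983.9 338.1] size [116.9  11.4] ang 90.0
px [434.  52.] ctr [1005.6 -558.9] size [116.9  14.4] ang 89.9
px [395.  51.] ctr [1005.4 -420.4] size [ 13.8 118.1] ang 0.1
px [356.  49.] ctr [1005.1 -280.9] size [ 11.4 120.1] ang 1.9
px [496.  50.] ctr [1028.5 -791.7] size [115.9  16.4] ang 90.0
px [316.  48.] ctr [1006.7 -142.6] size [ 15.1 122.3] ang 1.3
px [276.  47.] ctr [1005.7   -1.6] size [ 11.4 
[... 4288 characters left out ...]
5.   5.] ctr [1179.6 -354.5] size [ 25.5 153.1] ang 0.4
px [44.  5.] ctr [1181.8  856. ] size [162.4  24.8] ang 87.5
px [327.   4.] ctr [1178.9 -181.7] size [ 24.2 158.3] ang 1.8
px [88.  4.] ctr [1179.3  683.5] size [159.6  24.8] ang 88.1
px [495.   3.] ctr [1216.2 -804.2] size [ 27.5 137.3] ang 0.9
px [452.   1.] ctr [1209.1 -640.1] size [ 16.7 165.7] ang 3.8
px [279.   3.] ctr [1178.7  -10.5] size [ 24.2 157. ] ang 1.1
px [230.   2.] ctr [1178.6  164.6] size [ 20.3 157.8] ang 0.3
px [182.   2.] ctr [1178.7  337.2] size [160.6  20.4] ang 89.6
px [135.   3.] ctr [1178.9  511. ] size [161.3  24.6] ang 88.8
now [ 0.6749 -0.1657  0.303 ] psi 0.8 q7 0.01 slide [ 39.82 -12.44   4.32] roll -0.754
```

The wheel has not moved. Going over tumbler B.

Request:
move_arm([
  [3, -0.9, 0],
  [7, -2.2, 0],
  [11, -3.4, 0],
  [15, -4.7, 0],
  [19, -5.9, 0],
  [23, -7.2, 0],
  [27, -8.4, 0],
  [31, -9.7, 1],
  [35, -11, 2],
  [38, -11.9, 3],
  [39.8, -12.4, 4.3],
  [39.8, -12.4, 4.3],
  [39.8, -12.4, 4.3],
  [39.8, -12.4, 4.3],
], roll=[-0.08, -0.16, -0.24, -0.32, -0.4, -0.48, -0.56, -0.64, -0.7, -0.754, -0.754, -0.754, -0.754, -0.754], gripper=8.5)

```text
time: 13.9
position: [0.5468, 0.2287, 0.261]
tool_rot: [1.231, 2.89, -0.001]
ft_force: [0.3, -1.1, -0.4]
grip_width: 0.975
grip_force: 0.0
```

```bash
sed -i 's/        print("px"/        if b[0][0]<800 and abs(b[0][1])<500: print("px"/' h.py
python3 - <<'E'
from h import *
c,im=snap("wrist","w5");rimquads(c,im,.155)
to(.5448,.2307,.112,44)
E
```

```text
px [ 64. 227.] ctr [423.1  45.9] size [18.7 22.7] ang 89.4
px [115. 204.] ctr [450.2 112.6] size [28.9 12.9] ang 56.6
px [349. 222.] ctr [658.9 266.9] size [77.8 99.4] ang 73.6
px [256. 178.] ctr [540.5 237.1] size [54.3 65.9] ang 43.8
px [169. 148.] ctr [455.2 196.8] size [92.7 46.5] ang 79.1
px [132.  49.] ctr [373.3 247.6] size [81.1 54.5] ang 26.8
now [0.5469 0.2288 0.2612] psi 43.8 q7 0.1 slide [ 0.3  -0.02 14.92] roll -0.003
```

View pics/w5.png

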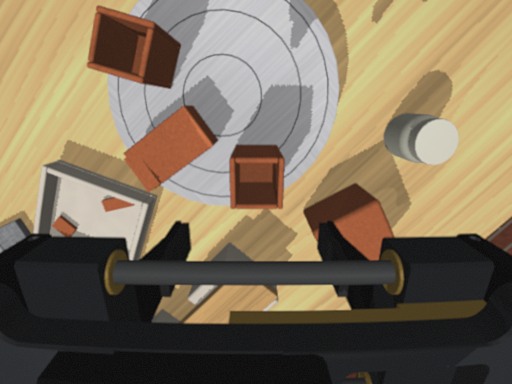

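w5: tumbler B's rim is centred at (256,184), between the fingers. Tumbler C is at (130,47) and the toppled one at (170,148).

Request:
move_arm([
  [0.5, 0.1, 3],
  [0.5, 0.1, 6],
  [0.5, 0.1, 9],
  [0.5, 0.1, 11],
  [0.5, 0.1, 13],
  [0.5, 0.1, 14],
  [0.5, 0.1, 14.9],
  [0.5, 0.1, 14.9],
  [0.5, 0.1, 14.9],
], roll=[0, 0, 0, 0, 0, 0, 0, 0, 0])

```text
time: 14.85
position: [0.5436, 0.235, 0.1128]
tool_rot: [1.228, 2.891, 0.001]
ft_force: [0.4, -0.4, 0.4]
grip_width: 0.976
grip_force: 0.0
```

Request:
move_arm([
  [0, 0, 0],
  [0, 0, 0],
  [0, 0, 0],
  [0, 0, 0],
  [0, 0, 0],
  [0, 0, 0],
  [0, 0, 0],
  [0, 0, 0],
], roll=[0, 0, 0, 0, 0, 0, 0, 0], gripper=4.5)

```text
time: 15.65
position: [0.5432, 0.235, 0.1122]
tool_rot: [1.227, 2.892, 0.0]
ft_force: [-0.2, -0.5, 2.1]
grip_width: 0.644
grip_force: 12.0
```

Request:
move_arm([
  [0, 0, -1],
  [0, 0, -3],
  [0, 0, -6],
  [0, 0, -9],
  [0, 0, -12],
  [0, 0, -15],
  [0, 0, -17],
  [0, 0, -17],
], roll=[0, 0, 0, 0, 0, 0, 0, 0])

```text
time: 16.45
position: [0.5439, 0.236, 0.285]
tool_rot: [1.226, 2.889, 0.005]
ft_force: [0.3, 0.4, -3.7]
grip_width: 0.647
grip_force: 12.0
```

Run:
```python
from h import *
to(.673,-.054,.142,.8)
c,im=snap("top","t2");rimquads(c,im,.155,80)
```

```text
now [0.5439 0.236  0.285 ] psi 44.0 q7 0.1 slide [-29.8  -10.93  14.3 ] roll 0.754
px [202. 233.] ctr [358.5 230.8] size [41.2 44.3] ang 20.5
px [207. 127.] ctr [712.2 237.7] size [103.8 127.5] ang 74.8
```

Request:
move_arm([
  [-2, -0.7, 0],
  [-5.5, -2, 0],
  [-9, -3.3, 0],
  [-12.5, -4.6, 0],
  [-16, -5.9, 0],
  [-19.5, -7.2, 0],
  [-23, -8.4, 0],
  [-26, -9.5, 0],
  [-28.5, -10.5, 0],
  [-29.8, -10.9, 0],
  [-29.8, -10.9, 1.5],
  [-29.8, -10.9, 3.5],
  [-29.8, -10.9, 3.5],
  [-29.8, -10.9, 3.5],
], roll=[0.08, 0.16, 0.24, 0.32, 0.4, 0.48, 0.56, 0.64, 0.7, 0.754, 0.754, 0.754, 0.754, 0.754])

```text
time: 17.9
position: [0.6708, -0.0543, 0.2457]
tool_rot: [-2.202, -2.237, 0.002]
ft_force: [0.2, 0.7, -1.8]
grip_width: 0.641
grip_force: 12.0
```

Run:
```python
from h import *
to(.673,-.054,.14,.8)
```

```text
now [ 0.6708 -0.0543  0.2457] psi 0.9 q7 -0.16 slide [ 0.02  0.25 10.57] roll 0.002
```

Request:
move_arm([
  [0, 0.15, 3],
  [0, 0.15, 5.5],
  [0, 0.15, 8],
  [0, 0.15, 9.5],
  [0, 0.15, 10.3],
  [0, 0.15, 10.6],
  [0, 0.15, 10.8],
  [0, 0.15, 10.8],
  [0, 0.15, 10.8],
  [0, 0.15, 10.8],
], roll=[0, 0, 0, 0, 0, 0, 0, 0, 0, 0])

```text
time: 18.9
position: [0.6736, -0.0551, 0.1398]
tool_rot: [2.205, 2.236, 0.001]
ft_force: [0.5, 0.3, -2.1]
grip_width: 0.645
grip_force: 12.0
```

Request:
move_arm([
  [0, 0, 0.1],
  [0, 0, 0.2],
  [0, 0, 0.3],
  [0, 0, 0.3],
  [0, 0, 0.3],
], roll=[0, 0, 0, 0, 0])

```text
time: 19.4
position: [0.6731, -0.0551, 0.1359]
tool_rot: [-2.206, -2.237, 0.0]
ft_force: [0.1, -0.8, -2.0]
grip_width: 0.64
grip_force: 12.0
```

Request:
move_arm([
  [0, 0, 0.1],
  [0, 0, 0.15],
  [0, 0, 0.2],
  [0, 0, 0.2],
  [0, 0, 0.2],
], roll=[0, 0, 0, 0, 0])

```text
time: 19.9
position: [0.6732, -0.0551, 0.1343]
tool_rot: [2.206, 2.237, -0.0]
ft_force: [-0.6, -0.4, -0.3]
grip_width: 0.641
grip_force: 12.0
```

Request:
move_arm([
  [0, 0, 0.06],
  [0, 0, 0.06],
  [0, 0, 0.06],
], roll=[0, 0, 0])

```text
time: 20.2
position: [0.6732, -0.0552, 0.1342]
tool_rot: [2.206, 2.237, -0.0]
ft_force: [-2.5, -0.3, 5.2]
grip_width: 0.641
grip_force: 12.0
```

Request:
move_arm([
  [0, 0, 0],
  [0, 0, 0],
  [0, 0, 0],
  [0, 0, 0],
], roll=[0, 0, 0, 0], gripper=6.2)

```text
time: 20.6
position: [0.6733, -0.0551, 0.1331]
tool_rot: [-2.206, -2.237, -0.0]
ft_force: [0.1, -0.4, -0.2]
grip_width: 0.708
grip_force: 0.0
```

Request:
move_arm([
  [0, 0, 0],
  [0, 0, 0],
  [0, 0, 0],
  [0, 0, -1],
  [0, 0, -3],
  [0, 0, -6],
  [0, 0, -10],
  [0, 0, -14],
  [0, 0, -17],
  [0, 0, -17],
  [0, 0, -17],
], roll=[0, 0, 0, 0, 0, 0, 0, 0, 0, 0, 0], gripper=8.0)

```text
time: 21.7
position: [0.6735, -0.0548, 0.3048]
tool_rot: [2.204, 2.236, 0.002]
ft_force: [-0.4, 0.4, 0.0]
grip_width: 0.921
grip_force: 0.0
```

Run:
```python
from h import *
c,im=snap("top","t3");rimquads(c,im,.155,80)
to(.55,.16,.36,27)
```

```text
px [201. 234.] ctr [357.7 232.3] size [38.1 39.2] ang 28.4
px [219. 207.] ctr [442.6 175.4] size [96.  51.7] ang 78.5
px [204. 127.] ctr [714.6 236.5] size [105.2 121.5] ang 73.3
now [ 0.673  -0.0551  0.3033] psi 0.8 q7 -0.15 slide [ 21.68 -11.99  -5.67] roll -0.457
```

Request:
move_arm([
  [2, -2, 0],
  [4.5, -4.6, 0],
  [7, -7.2, 0],
  [10, -10.3, 0],
  [13, -13.4, 0],
  [16, -16.5, 0],
  [19, -19.6, 0],
  [22, -22.6, 1],
  [25, -25.7, 2],
  [27.5, -28.3, 3],
  [29, -29.8, 4],
  [29.9, -30.7, 4.3],
  [29.9, -30.7, 4.3],
  [29.9, -30.7, 4.3],
  [29.9, -30.7, 4.3],
  [29.9, -30.7, 4.3],
], roll=[0, -0.04, -0.08, -0.12, -0.16, -0.2, -0.24, -0.28, -0.32, -0.36, -0.4, -0.44, -0.457, -0.457, -0.457, -0.457], gripper=8.5)

```text
time: 23.35
position: [0.3627, 0.2388, 0.2604]
tool_rot: [-1.644, -2.676, -0.0]
ft_force: [0.7, -1.0, 0.9]
grip_width: 0.978
grip_force: 0.0
```

Run:
```python
from h import *
c,im=snap("wrist","w6");rimquads(c,im,.155)
to(.362,.24,.112,27)
print(monitor.get_state()["joint_positions"].round(2) if hasattr(monitor.get_state()["joint_positions"],"round") else monitor.get_state()["joint_positions"])
```

```text
px [190. 316.] ctr [366.8  54.3] size [19.  22.6] ang 86.5
px [453. 229.] ctr [588.2 303.5] size [100.2  35.5] ang 21.1
px [290. 235.] ctr [424.7 202.6] size [88.8 59.4] ang 78.5
px [255. 178.] ctr [357.9 247.9] size [54.2 65.7] ang 26.9
now [0.3626 0.2389 0.2604] psi 26.9 q7 0.06 slide [ 1.100e-01 -1.000e-02  1.484e+01] roll -0.002
[ 0.55 -0.25 -1.01  1.86 -0.22  1.42  0.06]
```

View pics/w6.png

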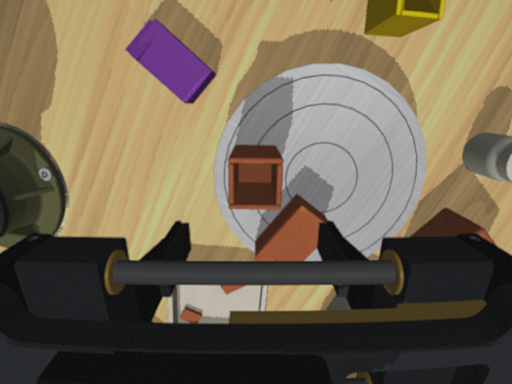

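w6: tumbler C's rim is centred at (255,184), between the fingers. The toppled one at (290,232) lies clear, lower than the fingertips will go.

Request:
move_arm([
  [0.5, 0, 3],
  [0.5, 0, 6],
  [0.5, 0, 9],
  [0.5, 0, 11],
  [0.5, 0, 12.5],
  [0.5, 0, 13.5],
  [0.5, 0, 14.6],
  [0.5, 0, 14.6],
  [0.5, 0, 14.6],
  [0.5, 0, 14.6],
], roll=[0, 0, 0, 0, 0, 0, 0, 0, 0, 0])

```text
time: 24.4
position: [0.3604, 0.2442, 0.1151]
tool_rot: [1.642, 2.678, 0.001]
ft_force: [-0.1, 0.0, 0.7]
grip_width: 0.976
grip_force: 0.0
```

Request:
move_arm([
  [0, 0, 0.2],
  [0, 0, 0.2],
  [0, 0, 0.2],
  [0, 0, 0.2],
  [0, 0, 0.2],
  [0, 0, 0.2],
  [0, 0, 0.2],
  [0, 0, 0.2],
], roll=[0, 0, 0, 0, 0, 0, 0, 0], gripper=4.5)

```text
time: 25.2
position: [0.3602, 0.2441, 0.1126]
tool_rot: [1.642, 2.678, 0.001]
ft_force: [1.7, -0.1, 0.5]
grip_width: 0.641
grip_force: 12.0
```

Request:
move_arm([
  [0, 0, -1],
  [0, 0, -3],
  [0, 0, -6],
  [0, 0, -9],
  [0, 0, -12],
  [0, 0, -15],
  [0, 0, -17],
  [0, 0, -17],
], roll=[0, 0, 0, 0, 0, 0, 0, 0])

```text
time: 26.0
position: [0.3604, 0.2449, 0.2848]
tool_rot: [1.639, 2.677, 0.004]
ft_force: [0.7, 0.6, -2.9]
grip_width: 0.639
grip_force: 12.0
```

Run:
```python
from h import *
to(.6715,.056,.25,.8)
c,im=snap("top","t4");rimquads(c,im,.155,80)
```

```text
now [0.3604 0.2449 0.2848] psi 27.0 q7 0.05 slide [-30.97  19.11   3.58] roll 0.458
px [219. 207.] ctr [443.4 175.4] size [95.8 52.3] ang 78.6
px [204. 128.] ctr [712.5 236.6] size [105.8 125.8] ang 73.0
```

Request:
move_arm([
  [-2, 1.2, 0],
  [-5, 3.1, 0],
  [-8, 4.9, 0],
  [-11, 6.8, 0],
  [-14, 8.6, 0],
  [-17, 10.5, 0],
  [-20, 12.3, 0],
  [-23, 14.2, 0],
  [-26, 16, 0],
  [-28.5, 17.6, 0],
  [-30, 18.5, 0],
  [-31, 19.2, 0],
  [-31, 19.2, 1.5],
  [-31, 19.2, 3],
  [-31, 19.2, 3.5],
  [-31, 19.2, 3.5],
  [-31, 19.2, 3.5],
], roll=[0, 0.04, 0.08, 0.12, 0.16, 0.2, 0.24, 0.28, 0.32, 0.36, 0.4, 0.44, 0.458, 0.458, 0.458, 0.458, 0.458])

```text
time: 27.75
position: [0.6711, 0.0552, 0.2476]
tool_rot: [2.206, 2.237, -0.0]
ft_force: [0.0, 0.4, -3.2]
grip_width: 0.644
grip_force: 12.0
```

Run:
```python
from h import *
to(.6715,.056,.14,.8)
```

```text
now [0.6711 0.0552 0.2476] psi 0.8 q7 -0.34 slide [ 0.08  0.04 10.76] roll -0.0
```

Request:
move_arm([
  [0, 0, 3],
  [0, 0, 5.5],
  [0, 0, 8],
  [0, 0, 9.5],
  [0, 0, 10.3],
  [0, 0, 10.6],
  [0, 0, 10.8],
  [0, 0, 10.8],
  [0, 0, 10.8],
  [0, 0, 10.8],
], roll=[0, 0, 0, 0, 0, 0, 0, 0, 0, 0])

```text
time: 28.75
position: [0.672, 0.055, 0.1402]
tool_rot: [2.206, 2.235, 0.001]
ft_force: [-0.2, -0.0, -3.5]
grip_width: 0.64
grip_force: 12.0
```

Request:
move_arm([
  [0, 0, 0.1],
  [0, 0, 0.2],
  [0, 0, 0.3],
  [0, 0, 0.4],
  [0, 0, 0.4],
  [0, 0, 0.4],
], roll=[0, 0, 0, 0, 0, 0])

```text
time: 29.35
position: [0.6715, 0.0548, 0.1354]
tool_rot: [-2.207, -2.236, 0.0]
ft_force: [-1.0, -0.3, -3.2]
grip_width: 0.644
grip_force: 12.0
```

Request:
move_arm([
  [0, 0, 0.08],
  [0, 0, 0.13],
  [0, 0, 0.13],
  [0, 0, 0.13],
], roll=[0, 0, 0, 0])

```text
time: 29.75
position: [0.6716, 0.0549, 0.1347]
tool_rot: [2.207, 2.236, 0.0]
ft_force: [-0.4, -0.3, 2.1]
grip_width: 0.639
grip_force: 12.0
```

Request:
move_arm([
  [0, 0, 0.06],
  [0, 0, 0.06],
  [0, 0, 0.06],
], roll=[0, 0, 0])

```text
time: 30.05
position: [0.6718, 0.055, 0.1346]
tool_rot: [2.207, 2.235, 0.001]
ft_force: [-2.7, -0.5, 5.4]
grip_width: 0.64
grip_force: 12.0
```

Contact; releasing and backing off, then looking at everything before the toppled one.

Request:
move_arm([
  [0, 0, 0],
  [0, 0, 0],
  [0, 0, 0],
  [0, 0, 0],
], roll=[0, 0, 0, 0], gripper=6.2)

```text
time: 30.45
position: [0.6715, 0.0549, 0.1332]
tool_rot: [-2.207, -2.236, 0.0]
ft_force: [1.1, 0.5, -0.5]
grip_width: 0.71
grip_force: 0.0
```

Request:
move_arm([
  [0, 0, 0],
  [0, 0, 0],
  [0, 0, 0],
  [0, 0, -1],
  [0, 0, -3],
  [0, 0, -6],
  [0, 0, -10],
  [0, 0, -14],
  [0, 0, -17],
  [0, 0, -17],
], roll=[0, 0, 0, 0, 0, 0, 0, 0, 0, 0], gripper=8.0)

```text
time: 31.45
position: [0.6734, 0.0561, 0.3101]
tool_rot: [2.203, 2.232, 0.012]
ft_force: [0.1, -0.4, 0.7]
grip_width: 0.922
grip_force: 0.0
```

Run:
```python
from h import *
c,im=snap("top","t5");rimquads(c,im,.108,80);
to(.45,.18,.26,-11)
```

```text
px [219. 207.] ctr [448.7 180.2] size [99.1 53.9] ang 79.7
px [204. 128.] ctr [726.5 243.7] size [109.1 130. ] ang 73.3
now [0.6726 0.0558 0.3071] psi 0.8 q7 -0.33 slide [ 12.71 -22.12   4.6 ] roll 0.205
```

Request:
move_arm([
  [2, -3.5, 0],
  [4, -7, 0],
  [6, -10.5, 1],
  [8, -14, 2],
  [10, -17.5, 3],
  [12, -21, 4],
  [12.7, -22.1, 4.6],
  [12.7, -22.1, 4.6],
  [12.7, -22.1, 4.6],
  [12.7, -22.1, 4.6],
], roll=[0.04, 0.08, 0.12, 0.16, 0.2, 0.2, 0.2, 0.2, 0.2, 0.2], gripper=8.5)

```text
time: 32.5
position: [0.4503, 0.1778, 0.2578]
tool_rot: [-2.421, -2.001, -0.001]
ft_force: [-0.3, -1.7, 0.2]
grip_width: 0.972
grip_force: 0.0
```

Run:
```python
from h import *
c,im=snap("wrist","w7");rimquads(c,im,.108)
to(.45,.18,.071,-10.5)
snap("top","t6");snap("scene","s6")
c,t=load("t6");_,s=load("s6")
cv2.imwrite("pics/m1.png",np.hstack([cv2.resize(im[:300],(400,234)),cv2.resize(s[90:290,100:400],(400,234))]))
```

```text
px [248. 303.] ctr [406.4  -2.7] size [22.2 26.4] ang 88.6
px [260. 253.] ctr [438.6  75.9] size [33.5 15.2] ang 57.6
px [449. 228.] ctr [699.8  61.8] size [ 42.6 145.7] ang 72.0
px [253. 173.] ctr [448.8 180. ] size [103.   54.2] ang 78.8
px [455.  72.] ctr [702.4 254.7] size [ 95.2 155.5] ang 73.2
now [0.4502 0.178  0.2577] psi -10.8 q7 -0.58 slide [ 0.17 -0.05 18.67] roll -0.006
```

View pics/m1.png

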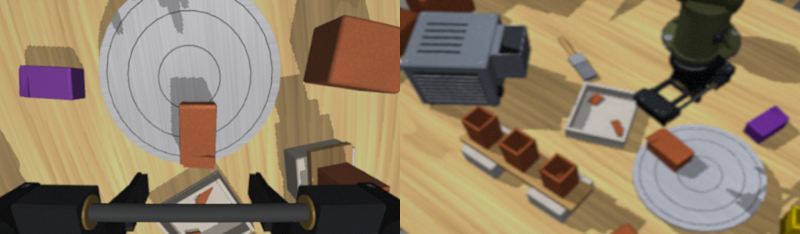

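m1: the three tumblers stand upright in a row on the board, and the toppled one lies between the fingers. Descending on it.

Request:
move_arm([
  [0, -0.1, 4],
  [0, -0.1, 8],
  [0, -0.1, 12],
  [0, -0.1, 15],
  [0, -0.1, 17],
  [0, -0.1, 18],
  [0, -0.1, 18.6],
  [0, -0.1, 18.6],
  [0, -0.1, 18.6],
], roll=[0, 0, 0, 0, 0, 0, 0, 0, 0])

```text
time: 33.55
position: [0.4488, 0.1795, 0.0725]
tool_rot: [2.419, 2.004, 0.002]
ft_force: [-0.3, -0.8, 0.4]
grip_width: 0.972
grip_force: 0.0
```

Request:
move_arm([
  [0, 0, 0],
  [0, 0, 0],
  [0, 0, 0],
  [0, 0, 0],
  [0, 0, 0],
  [0, 0, 0],
  [0, 0, 0],
  [0, 0, 0],
], roll=[0, 0, 0, 0, 0, 0, 0, 0], gripper=4.2)

```text
time: 34.35
position: [0.4482, 0.1791, 0.0717]
tool_rot: [2.419, 2.004, 0.0]
ft_force: [1.2, -0.5, 2.5]
grip_width: 0.645
grip_force: 12.0
```

Request:
move_arm([
  [0, 0, -1],
  [0, 0, -3],
  [0, 0, -6],
  [0, 0, -9],
  [0, 0, -12],
  [0, 0, -15],
  [0, 0, -15],
], roll=[0, 0, 0, 0, 0, 0, 0])

```text
time: 35.05
position: [0.4497, 0.1805, 0.2253]
tool_rot: [2.416, 2.002, 0.009]
ft_force: [0.2, 0.3, -3.5]
grip_width: 0.641
grip_force: 12.0
```

Run:
```python
from h import *
to(.44,-.03,.2)
c,im=snap("top","t7");_,s=snap("scene","s7")
cv2.imwrite("pics/m2.png",np.hstack([cv2.resize(im[170:270,230:350],(480,400),interpolation=3),cv2.resize(s[150:230,210:290],(320,320)) if 0 else cv2.copyMakeBorder(cv2.resize(s[140:240,200:280],(320,400),interpolation=3),0,0,0,0,0)]))
```

```text
now [0.4497 0.1805 0.2253] psi -10.7 q7 -0.6 slide [-20.87   2.93   2.51] roll 0.0
```

View pics/m2.png

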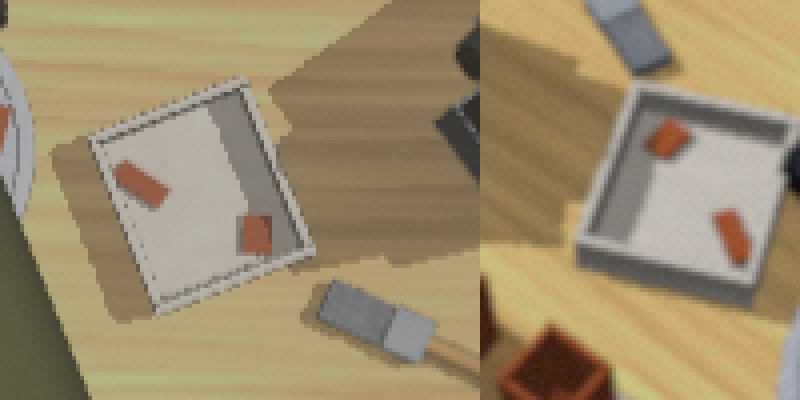

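m2: the tub is in place, with top-view corners near (252,204), (290,190), (308,232) and (270,248). Its long side is yawed about 23°. Carrying the toppled one there.

Request:
move_arm([
  [-2, 0.2, 0],
  [-5, 0.6, 0],
  [-8, 0.9, 0],
  [-11, 1.3, 0],
  [-14, 1.6, 0],
  [-17, 2, 0],
  [-19.5, 2.2, 1],
  [-20.2, 2.3, 2],
  [-20.2, 2.3, 2.5],
  [-20.2, 2.3, 2.5],
  [-20.2, 2.3, 2.5],
], roll=[0.12, 0.24, 0.36, 0.48, 0.6, 0.72, 0.84, 0.96, 0.98, 0.98, 0.98])

```text
time: 36.25
position: [0.4327, -0.0224, 0.1961]
tool_rot: [-3.076, -0.636, 0.001]
ft_force: [0.5, 1.1, -2.5]
grip_width: 0.643
grip_force: 12.0
```

Run:
```python
from h import *
to(.435,-.022,.06,-67)
c,t=snap("top","t8")
cw,w=snap("wrist","w8")
print(proj(cw,[(.435,-.022,.05)]).round())
cv2.imwrite("pics/m3.png",np.hstack([cv2.resize(t[170:270,230:350],(480,400),interpolation=3),cv2.copyMakeBorder(cv2.resize(w,(320,240)),0,160,0,0,0)]))
```

```text
now [ 0.4327 -0.0224  0.1961] psi -66.6 q7 -1.06 slide [ 0.23  0.07 13.61] roll 0.006
[[253. 175.]]
```

View pics/m3.png

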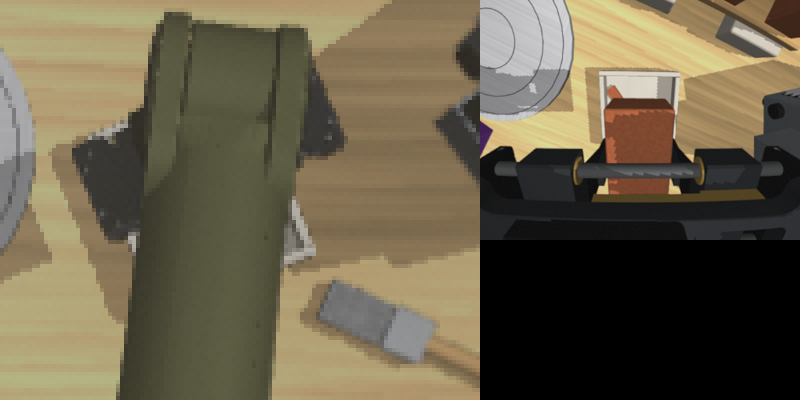

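m3: the held piece is lined up inside the tub's outline. Lowering slowly until it touches.

Request:
move_arm([
  [0.2, 0, 3],
  [0.2, 0, 6],
  [0.2, 0, 9],
  [0.2, 0, 12],
  [0.2, 0, 14],
  [0.2, 0, 14.6],
  [0.2, 0, 14.9],
  [0.2, 0, 15.2],
  [0.2, 0, 15.2],
  [0.2, 0, 15.2],
], roll=[0, 0, 0, 0, 0, 0, 0, 0, 0, 0])

```text
time: 37.35
position: [0.4355, -0.023, 0.0454]
tool_rot: [3.077, 0.63, 0.002]
ft_force: [-0.8, 0.7, -3.4]
grip_width: 0.643
grip_force: 12.0
```

Request:
move_arm([
  [0, 0, 0.2],
  [0, 0, 0.4],
  [0, 0, 0.6],
  [0, 0, 0.6],
], roll=[0, 0, 0, 0])

```text
time: 37.75
position: [0.4345, -0.0228, 0.0382]
tool_rot: [-3.078, -0.63, 0.001]
ft_force: [0.6, 0.5, -2.6]
grip_width: 0.646
grip_force: 12.0
```

Request:
move_arm([
  [0, 0, 0.2],
  [0, 0, 0.4],
  [0, 0, 0.5],
  [0, 0, 0.5],
], roll=[0, 0, 0, 0])

```text
time: 38.15
position: [0.4346, -0.0228, 0.0333]
tool_rot: [-3.078, -0.63, 0.001]
ft_force: [-0.3, -0.3, -1.7]
grip_width: 0.643
grip_force: 12.0
```

Request:
move_arm([
  [0, 0, 0.1],
  [0, 0, 0.2],
  [0, 0, 0.3],
  [0, 0, 0.3],
], roll=[0, 0, 0, 0])

```text
time: 38.55
position: [0.4347, -0.0228, 0.0304]
tool_rot: [-3.078, -0.63, 0.0]
ft_force: [0.3, 0.0, -2.9]
grip_width: 0.641
grip_force: 12.0
```

Request:
move_arm([
  [0, 0, 0.1],
  [0, 0, 0.2],
  [0, 0, 0.3],
  [0, 0, 0.4],
  [0, 0, 0.4],
  [0, 0, 0.4],
], roll=[0, 0, 0, 0, 0, 0])

```text
time: 39.15
position: [0.4348, -0.0228, 0.0265]
tool_rot: [3.078, 0.63, -0.0]
ft_force: [0.2, 0.6, -3.2]
grip_width: 0.641
grip_force: 12.0
```

Request:
move_arm([
  [0, 0, 0.1],
  [0, 0, 0.2],
  [0, 0, 0.3],
  [0, 0, 0.4],
  [0, 0, 0.4],
], roll=[0, 0, 0, 0, 0])

```text
time: 39.65
position: [0.4346, -0.0228, 0.0223]
tool_rot: [-3.078, -0.63, 0.001]
ft_force: [-0.1, 0.5, -2.1]
grip_width: 0.643
grip_force: 12.0
```

Request:
move_arm([
  [0, 0, 0],
  [0, 0, 0],
  [0, 0, 0],
  [0, 0, 0],
  [0, 0, 0],
], roll=[0, 0, 0, 0, 0], gripper=6.8)

```text
time: 40.15
position: [0.4349, -0.0228, 0.0227]
tool_rot: [3.078, 0.63, 0.0]
ft_force: [0.3, 0.3, -0.4]
grip_width: 0.782
grip_force: 0.0
```

Request:
move_arm([
  [0, 0, -1],
  [0, 0, -3],
  [0, 0, -6],
  [0, 0, -10],
  [0, 0, -15],
  [0, 0, -20],
  [0, 0, -25],
  [0, 0, -30],
  [0, 0, -30],
], roll=[0, 0, 0, 0, 0, 0, 0, 0, 0])

```text
time: 41.05
position: [0.4379, -0.0224, 0.33]
tool_rot: [3.071, 0.63, 0.017]
ft_force: [1.3, 0.6, 0.3]
grip_width: 0.78
grip_force: 0.0
```

Run:
```python
from h import *
snap("wrist","w9")
c,im=load("w9");rimquads(c,im,.057)
to(.50,-.15,.36,-67)
```

```text
px [249. 160.] ctr [422.7 -22.5] size [127.8  85.9] ang 34.5
px [436.  44.] ctr [ 715.5 -210.5] size [115.  121.6] ang 1.1
px [356.  17.] ctr [686.8 -84. ] size [ 58.8 109.6] ang 25.6
now [ 0.4366 -0.0224  0.3266] psi -66.8 q7 -1.02 slide [ 0.83 14.24 -3.26] roll 0.003
```

Request:
move_arm([
  [-1.4, 4, 0],
  [-2.8, 8, 0],
  [-4.2, 12, 0],
  [-5.6, 16, 0],
  [-7, 20, 0],
  [-8.3, 23.6, 0.5],
  [-8.3, 23.6, 0.7],
  [-8.3, 23.6, 0.7],
  [-8.3, 23.6, 0.7],
  [-8.3, 23.6, 0.7],
  [-8.3, 23.6, 0.7],
  [-8.3, 23.6, 0.7],
  [-8.3, 23.6, 0.7],
  [-8.3, 23.6, 0.7],
], roll=[-0.14, -0.28, -0.42, -0.56, -0.7, -0.84, -0.98, -1.12, -1.26, -1.4, -1.54, -1.68, -1.68, -1.68], gripper=0)

```text
time: 42.5
position: [0.4509, -0.272, 0.315]
tool_rot: [-1.589, -2.709, -0.0]
ft_force: [0.3, 1.0, -0.1]
grip_width: 0.007
grip_force: 0.0
```

Run:
```python
from h import *
c,w=snap("wrist","w10");snap("top","t10");to(.453,-.272,.22,29.5)
_,w9=load("w9")
cv2.imwrite("pics/m4.png",np.hstack([cv2.resize(w[60:330,130:430],(560,504),interpolation=3),cv2.copyMakeBorder(cv2.resize(w9[90:250,170:340],(240,226)),0,278,0,0,0)]))
```

```text
now [ 0.451  -0.2722  0.3153] psi 29.3 q7 0.98 slide [-0.09  0.18  9.53] roll -0.004
```

View pics/m4.png

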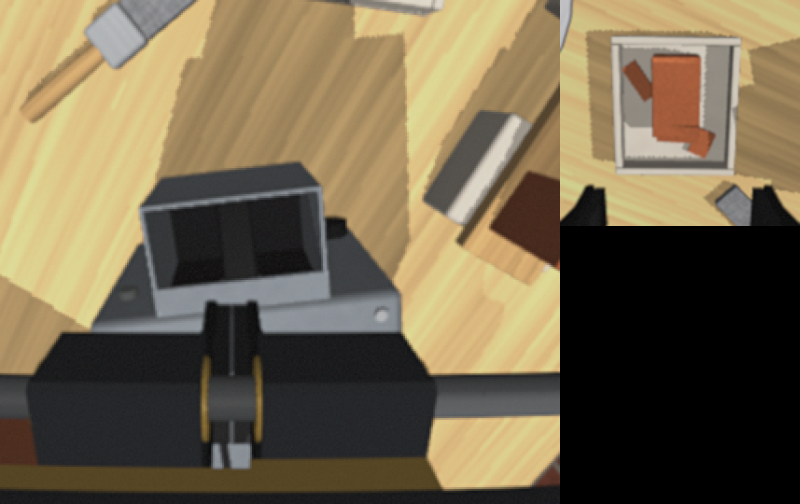

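m4: the toppled piece lies flat in the tub. The dust guard's mouth has crop corners near (147,210), (317,190), (325,272) and (157,292), with the bat down its middle at x of about 237.

Run:
```python
from h import *
c,_=load("w10")
k=(np.array([(147,210),(317,190),(325,272),(157,292),(95,328),(400,295)])+.5)/1.8667-.5+np.array([130,60])
p=plane(c,k,.19)[:,:2];e=np.diff(p[:4],axis=0)
print(p.round(4).tolist(),p[:4].mean(0).round(4),np.linalg.norm(e,axis=1).round(3),np.degrees(np.arctan2(e[:,1],e[:,0])).round(1))
d=p[5]-p[4];psi=np.degrees(np.arctan2(d[1],d[0]));print("front edge",np.linalg.norm(d).round(3),psi.round(1),"mid",p[4:].mean(0).round(4))
# top view: refine the same points
x,y=p[:4].mean(0);to(x,y,.2,None)
ct,t=load("t10")
s=.043;n=np.array([d[1],-d[0]])/np.linalg.norm(d);f=p[4:].mean(0);print("well from front edge",(f-s*n).round(4),(f+s*n).round(4))
```

```text
[[0.4009, -0.2865], [0.4815, -0.2278], [0.5127, -0.2684], [0.4294, -0.3302], [0.406, -0.3717], [0.562, -0.2585]] [ 0.4561 -0.2782] [0.1   0.051 0.104] [  36.1  -52.4 -143.5]
front edge 0.193 36.0 mid [ 0.484  -0.3151]
now [ 0.451  -0.2722  0.3153] psi 29.3 q7 0.98 slide [-0.78  0.15 11.52] roll 0.0
well from front edge [ 0.4587 -0.2803] [ 0.5093 -0.3499]
```

Request:
move_arm([
  [-0.5, 0.1, 2],
  [-0.9, 0.2, 4],
  [-0.9, 0.25, 6.5],
  [-0.9, 0.25, 8.5],
  [-0.9, 0.25, 10],
  [-0.9, 0.25, 10.5],
  [-0.9, 0.25, 10.5],
  [-0.9, 0.25, 10.5],
  [-0.9, 0.25, 10.5],
], roll=[-0.117, -0.117, -0.117, -0.117, -0.117, -0.117, -0.117, -0.117, -0.117])

```text
time: 43.5
position: [0.4584, -0.2794, 0.2117]
tool_rot: [1.423, 2.798, -0.001]
ft_force: [-0.7, -0.0, 0.8]
grip_width: 0.008
grip_force: 0.0
```

Run:
```python
from h import *
to(.4575,-.279,.195,36)
```

```text
now [ 0.4584 -0.2794  0.2117] psi 36.1 q7 1.08 slide [ 0.09 -0.05  1.67] roll 0.002
```

Request:
move_arm([
  [0, 0, 0.5],
  [0, 0, 1],
  [0, 0, 1.5],
  [0, 0, 2],
  [0, 0, 2.2],
  [0, 0, 2.2],
  [0, 0, 2.2],
], roll=[0, 0, 0, 0, 0, 0, 0])

```text
time: 44.2
position: [0.4579, -0.2791, 0.1886]
tool_rot: [1.424, 2.8, -0.0]
ft_force: [0.1, 0.4, 0.3]
grip_width: 0.002
grip_force: 0.0
```

Request:
move_arm([
  [0, 0, 0.1],
  [0, 0, 0.2],
  [0, 0, 0.3],
  [0, 0, 0.4],
  [0, 0, 0.5],
  [0, 0, 0.5],
  [0, 0, 0.5],
], roll=[0, 0, 0, 0, 0, 0, 0])

```text
time: 44.9
position: [0.4578, -0.279, 0.1835]
tool_rot: [-1.424, -2.8, 0.0]
ft_force: [-0.0, -0.3, 0.2]
grip_width: 0.006
grip_force: 0.0
```

Request:
move_arm([
  [0, 0, 0.1],
  [0, 0, 0.2],
  [0, 0, 0.2],
  [0, 0, 0.2],
], roll=[0, 0, 0, 0])

```text
time: 45.3
position: [0.4578, -0.279, 0.1815]
tool_rot: [-1.424, -2.8, 0.0]
ft_force: [0.5, 0.3, -0.6]
grip_width: 0.005
grip_force: 0.0
```

Request:
move_arm([
  [0, 0, 0.1],
  [0, 0, 0.2],
  [0, 0, 0.3],
  [0, 0, 0.3],
  [0, 0, 0.3],
], roll=[0, 0, 0, 0, 0])

```text
time: 45.8
position: [0.4578, -0.279, 0.1785]
tool_rot: [-1.424, -2.8, 0.0]
ft_force: [0.5, 0.6, 0.3]
grip_width: 0.004
grip_force: 0.0
```

Request:
move_arm([
  [0, 0, 0.1],
  [0, 0, 0.2],
  [0, 0, 0.3],
  [0, 0, 0.3],
], roll=[0, 0, 0, 0])

```text
time: 46.2
position: [0.4577, -0.279, 0.1753]
tool_rot: [-1.424, -2.8, 0.0]
ft_force: [0.2, 1.3, -0.2]
grip_width: 0.002
grip_force: 0.0
```

Request:
move_arm([
  [0, 0, 0.1],
  [0, 0, 0.2],
  [0, 0, 0.3],
  [0, 0, 0.4],
  [0, 0, 0.4],
], roll=[0, 0, 0, 0, 0])

```text
time: 46.7
position: [0.4577, -0.279, 0.1714]
tool_rot: [-1.424, -2.8, 0.0]
ft_force: [0.9, -0.6, 0.0]
grip_width: 0.006
grip_force: 0.0
```

Request:
move_arm([
  [0, 0, 0.2],
  [0, 0, 0.4],
  [0, 0, 0.6],
  [0, 0, 0.8],
  [0, 0, 1],
  [0, 0, 1],
  [0, 0, 1],
], roll=[0, 0, 0, 0, 0, 0, 0])

```text
time: 47.4
position: [0.4578, -0.279, 0.1615]
tool_rot: [-1.424, -2.8, 0.0]
ft_force: [0.3, -0.8, -0.1]
grip_width: 0.004
grip_force: 0.0
```

Free at 0.1615, so it is not up. Confirming with a light touch at the "on" height.

Request:
move_arm([
  [0, 0, 0.3],
  [0, 0, 0.6],
  [0, 0, 0.9],
  [0, 0, 1.2],
  [0, 0, 1.2],
  [0, 0, 1.2],
], roll=[0, 0, 0, 0, 0, 0])

```text
time: 48.0
position: [0.4578, -0.279, 0.1495]
tool_rot: [-1.424, -2.8, 0.0]
ft_force: [-0.7, 0.4, -0.6]
grip_width: 0.006
grip_force: 0.0
```

Request:
move_arm([
  [0, 0, 0.1],
  [0, 0, 0.2],
  [0, 0, 0.2],
  [0, 0, 0.2],
], roll=[0, 0, 0, 0])

```text
time: 48.4
position: [0.4578, -0.2791, 0.1476]
tool_rot: [1.424, 2.8, -0.0]
ft_force: [0.8, 0.2, 0.2]
grip_width: 0.005
grip_force: 0.1
```

Request:
move_arm([
  [0, 0, 0.1],
  [0, 0, 0.2],
  [0, 0, 0.2],
  [0, 0, 0.2],
], roll=[0, 0, 0, 0])

```text
time: 48.8
position: [0.4581, -0.2793, 0.1469]
tool_rot: [1.424, 2.799, -0.001]
ft_force: [-2.4, 1.6, 7.8]
grip_width: 0.006
grip_force: 3.9
```

Contact at 0.147, about 8 mm below the pivot, so the toggle is down and the dryer is on. Backing straight out.

Request:
move_arm([
  [0, 0, -0.5],
  [0, 0, -1.5],
  [0, 0, -3],
  [0, 0, -5],
  [0, 0, -8],
  [0, 0, -11],
  [0, 0, -15],
  [0, 0, -19],
  [0, 0, -19],
  [0, 0, -19],
], roll=[0, 0, 0, 0, 0, 0, 0, 0, 0, 0])

```text
time: 49.8
position: [0.4584, -0.2791, 0.3374]
tool_rot: [1.422, 2.798, -0.001]
ft_force: [-0.6, -0.4, -0.6]
grip_width: 0.004
grip_force: 0.0
```

Run:
```python
from h import *
c,t=snap("top","t11");cs,s=snap("scene","s11")
rimquads(c,t,.177,60)
# changes of bystanders since the start
for a,b in(("top0","t11"),("scene0","s11")):
    d=cv2.absdiff(load(a)[1],load(b)[1]).max(2)
    n,_,st,ce=cv2.connectedComponentsWithStats((cv2.morphologyEx((d>40).astype(np.uint8),cv2.MORPH_OPEN,np.ones((3,3)))))
    print(a,[(ce[i].round().tolist(),int(st[i,4])) for i in range(1,n) if st[i,4]>25])
print(proj(cs,[(.6755,-.1655,.177),(.673,-.055,.177),(.6715,.055,.177)]).round())
m=clay(s);q=cv2.findContours(m,0,2)[0];print([(cv2.boundingRect(k)) for k in q if cv2.contourArea(k)>80 and 140<cv2.boundingRect(k)[0]<300])
```

```text
px [279. 217.] ctr [403.6 -19. ] size [125.5  83.1] ang 33.2
px [322. 143.] ctr [ 659.9 -155.1] size [20.3 36.5] ang 1.2
px [290. 143.] ctr [657.8 -51.4] size [20.3 39.6] ang 1.1
px [258. 143.] ctr [657.6  53.7] size [23.7 52.5] ang 1.0
px [204. 128.] ctr [707.8 233.4] size [103.7 120.5] ang 72.7
top0 [([291.0, 142.0], 364), ([322.0, 142.0], 401), ([258.0, 138.0], 217), ([258.0, 150.0], 119), ([357.0, 293.0], 16174), ([434.0, 166.0], 131), ([186.0, 185.0], 1236), ([140.0, 198.0], 182), ([215.0, 209.0], 794), ([278.0, 214.0], 493), ([199.0, 232.0], 375), ([481.0, 286.0], 2483), ([298.0, 347.0], 115), ([275.0, 381.0], 113)]
scene0 [([169.0, 8.0], 157), ([128.0, 13.0], 93), ([177.0, 17.0], 27), ([142.0, 22.0], 43), ([154.0, 27.0], 90), ([168.0, 61.0], 1500), ([354.0, 88.0], 73), ([212.0, 110.0], 221), ([302.0, 137.0], 2034), ([440.0, 202.0], 3958), ([443.0, 174.0], 95), ([255.0, 191.0], 761), ([314.0, 237.0], 3831), ([194.0, 222.0], 2704), ([337.0, 205.0], 699), ([372.0, 200.0], 73), ([271.0, 278.0], 227), ([377.0, 297.0], 263)]
[[159. 191.]
 [188. 211.]
 [219. 233.]]
[(233, 282, 59, 61), (205, 222, 29, 36), (174, 200, 30, 36), (147, 180, 30, 36), (239, 170, 28, 36), (284, 0, 44, 59)]
```

All three tumblers are upright on the board, the toppled one is in the tub and the clay block has not moved. Handing in.

```bash
python3 -c "
from bench import workorder
print(workorder.close_job())"
```

```text
the job is handed in; nothing more can be done
None
```

The job is handed in: the three standing tumblers are upright on the drying board, the squashed one is in the reclaim tub, and the dryer toggle was felt already down (on) and left on.

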